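Press a pinned block flush on a tilted leafed segment

TASK

Take the pressing block by its wooden handle from its rest, put the steel pin under its sole through the hole in the silver-leafed segment that is set at a slope in the tilting stand, and bring the sole flat onto the sloped face, square with it. Finish while still gripping the block and pressing it flush with gentle pressure, about 10 N, as one does while the glue grabs: do not let go. Do not press hard, do not change the slope of the segment, and leave the other things on the table where they are.

Things in the scene. Friction and masses are not known exactly. Their poses are not given: they have to be found in the camera images.
- block: Pressing block, loose, 0.15-0.31 kg: flat grey sole 60 (its x) x 84 (y) x 8 mm; on it a centred wooden handle 24 (x) x 64 (y) mm, from 8 to 46 mm above the underside; under it a centred steel pin, 8 mm thick, 22 mm long, last 5 mm tapered to 3 mm. Origin: centre of the sole's underside. z: up through the handle. Grip the handle across its 24 mm, fingers closing along x.
- pin_tip (a point): The lower end of the block's pin, 22 mm below the underside; axes as the block's.
- rest: Wooden rest, fixed: base 90 x 100 x 8 mm, two rails along its x, each 70 mm long, 14 mm wide, centred 32 mm either side of the middle, tops at 46 mm. At the start the sole lies on the rails, the pin hanging between them, handle up, block axes nearly along the rest's. Origin: centre of its underside.
- stand: Plywood tilting stand, fixed: base 120 (x) x 200 (y) x 12 mm, two upright cheeks 70 (x) x 14 (y) mm up to 118 mm height, centred 88 mm either side of the middle. Between them the segment is hinged about the stand's y axis at 100 mm height. Origin: centre of its underside.
- stage: Silver-leafed frame segment in the stand, a flat-topped plate 110 (its x) x 150 (y) x 18 mm. Origin on the hinge axis, 10 mm under the flat face. z: normal of the face; y: along the hinge, level; x: down the slope, away from the robot. Set at about 10 to 28 degrees, its edge nearer the robot higher; a stiff friction hinge keeps it (3 N m to turn it).
- stage_face (a point): Centre of the mouth of the 12 mm round hole through the segment, on its flat face; the hole runs along z right through, open underneath. Axes as the segment's. Flush means that the block's origin is at this point, with the block's z along this z and the block's x along this x, either way round.
- stage_edge (a point): Middle of the upper edge of the segment's face, 55 mm (along -x) up the slope from the hole's centre.
- sander: Bystander: a cork sanding block with a wooden back, 60 x 50 x 32 mm (no pin), lying loose. Origin: centre of its underside; leave it alone.
- tub: Bystander: a white plastic tub, 96 mm across, 85 mm high, loose. Origin: centre of its underside; leave it alone.
- vase: Bystander: a white waisted vase, 92 mm across, 120 mm high, loose. Origin: centre of its underside; leave it alone.
- jar: Bystander: an amber glass jar, 60 mm across, 75 mm high, loose. Origin: centre of its underside; leave it alone.
- offcut: Bystander: a loose silvery offcut, 90 x 50 x 30 mm. Origin: centre of its underside; leave it alone.
- brush: Bystander: a loose flat brush, 170 mm long, lying flat. Origin: centre of its underside; leave it alone.
- spatula: Bystander: a loose spatula, 280 mm long, lying flat. Origin: centre of its underside; leave it alone.

How it is judged:
On the way, in this order (a step that is already met when the one before it is completed fails the run):
1. the block is lifted clear of its rest by the fingers (height (world z) of pin_tip above 0.06 m and contact force between the fingers and block above 2 N and contact force between block and rest below 0.05 N), for 0.1 s.
2. the pin's end is through the mouth of the hole (x of pin_tip in the frame of stage_face between -0.009 and 0.009 m and y of pin_tip in the frame of stage_face between -0.009 and 0.009 m and z of pin_tip in the frame of stage_face below -0.006 m), for 0.1 s.
At the end, for the whole second after the job is handed in: Fingers grip the block (over 3 N); pin tip over 18 mm below the face; underside centre within 4 mm of the hole centre and 2.5 mm of the face; parallel to 0.04 rad, square to 0.14 rad; pressed with 4 to 25 N, at rest; segment's upper edge within 5 mm of its start (x of block in the frame of stage_face between -0.004 and 0.004 m and y of block in the frame of stage_face between -0.004 and 0.004 m and z of block in the frame of stage_face between -0.003 and 0.0025 m and angle between the z axis of block and the z axis of stage, either way round below 0.04 rad and angle between the x axis of block and the x axis of stage, either way round below 0.14 rad and z of pin_tip in the frame of stage_face below -0.018 m and contact force between block and stage between 4 and 25 N and contact force between the fingers and block above 3 N and linear speed of block below 0.01 m/s and distance of stage_edge from where it was at the start of the episode below 0.005 m); the arm keeps its last pose, push and grip.
It fails at once if the block is pressed on the segment with more than 50 N (contact force between block and stage above 50 N).
It fails at once if the segment's slope is changed (its upper edge moved over 8 mm) (distance of stage_edge from where it was at the start of the episode above 0.008 m).
It fails at once if a bystander is moved over 30 mm or knocked over (distance of any of sander, tub, vase, jar, offcut, brush, spatula from where it was at the start of the episode above 0.03 m or angle between any of sander, tub, vase, jar, offcut, brush, spatula's own z axis and vertical above 0.5 rad).
It also fails if it takes over 45 s, if anything falls off the work surface, if the arm or the gripper's body presses on something with over 40 N, if the wrist force passes 120 N, or if a joint passes its speed limit or range.

ROBOT

A 7-joint arm with a two-finger parallel gripper is mounted at the origin on the work surface. World frame = base frame: x ahead of the robot, y to its left, z up, the work surface at z = 0. Lengths are in m, angles in rad, forces in N, time in s.
With the tool pointing down it reaches from about 0.425 to 1.025 m from the base axis. Payload 9.4 kg.
Tool frame: the origin (TCP) lies at the very end of the fingers, on their centre line; the grasp point (between the pads) lies 19 mm behind it; z points along the fingers, y is the line along which they close (so a half turn about z gives the same grasp; the last joint's range is limited). The gripper opens to 85 mm and grips with 20 to 120 N. Pads are 22 mm wide; open, the fingers measure 114 mm over their backs; the gripper's body (76 mm by 85 mm) begins 54 mm behind the grasp point. The pads swing forward as they close: fully open they stand 13 mm farther back than shut.
Start: joints at [1.207, 0.599, -0.003, 1.599, 0.002, 0.943, -0.08], TCP at [0.205, -0.695, 0.231] pointing down, gripper open.
Joint ranges: [-2.57, 2.57], [-0.35, 1.97], [-1.29, 1.29], [0.11, 2.56], [-1.05, 4.19], [0.11, 1.86], [-2.63, 2.63]. Speed limits (rad/s): [2.22, 2.22, 3.01, 3.01, 3.14, 3.14, 3.14].

INTERFACE

Orientations are given as a unit quaternion [w, x, y, z].
In Python, from rig import env, status, grab_frame gives the robot as it stands (env), with the cameras as plain functions and the readings (status).
- The arm moves only by the shell command python3 steer.py [OPENING], which reads ROWS from standard input. ROWS is a JSON object with one list for each field, all of the same length, 1 to 5, a row being the entries at one place: dx, dy, dz (the shift in a scale on which 1.0 is 0.5 m), ax, ay, az (a rotation vector in fractions of the full range, 1 being pi/2 rad); each row is the pose to reach, as a shift and turn from the pose commanded when the command began, along the tool's axes at that moment; what a row does not reach only later rows make up. A row lasts 1/8 s, in which the tool goes at most 0.0625 m and 0.188 rad, less where a joint would pass 70% of its speed; a pose out of reach is approached as far as the arm can. OPENING is the finger opening in m, set as the command begins (- or left out keeps the last). The fingers move at their own pace and stop on an object; the grip force is fixed at half the most. Time passes only in rows, so rows that do not move let the fingers close. It prints the time, the measured TCP pose, the force, the opening and the grip force at its end. A shift or turn number past 1, either way, is cut back to 1. Input that does not fit is refused with a message, and nothing moves.
- status.sense(): the state, without advancing time (a new reading comes with each control period).
- grab_frame(name): name is "scene" or "top" or "wrist"; returns a dict with "color" (420x560x3 uint8, blue, green, red), "fovy" (degrees; the focal length in pixels is half the picture's height over the tangent of half this angle, whatever the lens; pixels are square), "cx", "cy" (the principal point, pixels), "eye" and "orientation" of the camera in the world. Camera axes: x right, y down, z forward; pixel columns grow to the right and rows downward; lengths in m; the calibration is good to about 2 mm. A picture is of the moment at which its call begins. There is no depth.
- env.close_job(): hands the job in; it is judged then, once.
The state is a dict: "time_s": time; "joint_pos": joint angles; "dq": joint speeds; "effort": joint torques, N m; "tool_pos": TCP position; "ee_rot": TCP orientation; "ft_force": force on the tool from outside, world axes, zero at the start; "wrist_torque": the same for the moment, N m; "width": finger opening in m; "grip_force": force on a finger pad.
Only numpy, scipy, OpenCV 4.12 (cv2) and the standard library are available. Lean on these libraries where they do the work, as an engineer would, in place of code of your own. Each camera call takes 0.05 s, during which the arm holds its last target. There are 200 camera calls.

## Working session

There is one attempt and no reset: what is moved stays moved. The work goes in short steps, Python scripts to look and compute and a shell command to move; the robot and the scene stay as the last step left them, time stands still between calls to the robot, and variables do not carry over. Pictures are saved under pics/ and viewed, at most 10 in all, crops included, and the job is handed in when it is done.

```bash
ls; mkdir -p pics
cat > h.py <<'E'
import numpy as np, cv2
from scipy.spatial.transform import Rotation as R
from rig import env, status, grab_frame
def q2R(q): return R.from_quat([q[1],q[2],q[3],q[0]])
def ray(f,u,v):
    fl=f["color"].shape[0]/2/np.tan(np.radians(f["fovy"])/2)
    d=np.array([(u-f["cx"])/fl,(v-f["cy"])/fl,1.]); d=q2R(f["orientation"]).apply(d)
    return np.array(f["eye"]),d/np.linalg.norm(d)
def onz(f,u,v,z):
    e,d=ray(f,u,v); return e+d*(z-e[2])/d[2]
def tri(*frs):
    A=np.zeros((3,3));b=np.zeros(3)
    for f,u,v in frs:
        e,d=ray(f,u,v);P=np.eye(3)-np.outer(d,d);A+=P;b+=P@e
    p=np.linalg.solve(A,b)
    return p,[float(np.linalg.norm(np.cross(p-ray(f,u,v)[0],ray(f,u,v)[1]))) for f,u,v in frs]
def proj(f,p):
    fl=f["color"].shape[0]/2/np.tan(np.radians(f["fovy"])/2)
    c=q2R(f["orientation"]).inv().apply(np.array(p)-f["eye"]); return f["cx"]+fl*c[0]/c[2],f["cy"]+fl*c[1]/c[2]
E
python3 - <<'E'
from h import *
import pickle
for n in("scene","top","wrist"):
    f=grab_frame(n); pickle.dump(f,open(f"{n}0.pkl","wb")); cv2.imwrite(f"pics/{n}0.png",f["color"]); print(n,{k:v for k,v in f.items() if k!="color"})
print(status.sense())
a=cv2.imread("pics/scene0.png");b=cv2.imread("pics/top0.png")
E
```

```text
pics
rig.py
steer.py
scene {'fovy': 45.94681506135652, 'cx': 281.4602748104521, 'cy': 204.69627299949738, 'eye': array([ 1.48591703, -0.21953746,  0.89087749]), 'orientation': array([-0.32508288,  0.71190096,  0.56584306, -0.25949908])}
top {'fovy': 54.66991552664735, 'cx': 274.38808260577997, 'cy': 202.92616316625598, 'eye': array([ 0.34727726, -0.005644  ,  1.31379332]), 'orientation': array([ 0.07147969, -0.69421099,  0.71304615, -0.06728259])}
wrist {'fovy': 63.6083374356842, 'cx': 277.2524046618193, 'cy': 207.39141640274187, 'eye': array([ 0.27033182, -0.67641865,  0.37397927]), 'orientation': array([ 0.1077595 ,  0.79382397, -0.59295967, -0.08142624])}
{'time_s': 0.15, 'joint_pos': array([ 1.20731102,  0.59995125, -0.0025559 ,  1.59994693,  0.00181303,
        0.94288313, -0.07973626]), 'dq': array([-0.00240381, -0.00298234, -0.00035075, -0.002208  , -0.00019166,
       -0.00039878,  0.00033636]), 'effort': array([ 3.98834571e-03, -7.76992822e+01,  1.56700999e+00, -2.58236682e+01,
        1.25387011e-02,  6.77802382e-03,  4.67106076e-06]), 'tool_pos': array([ 0.20497923, -0.69505433,  0.23060772]), 'ee_rot': array([-5.75943200e-04,  9.89726691e-01,  1.42971062e-01, -1.42455331e-04]), 'ft_force': array([-0.73571093,  0.67548026,  0.15429493]), 'wrist_torque': array([ 0.03354598,  0.00598529, -0.01816806]), 'grip_force': 0.0, 'width': 0.085041919175044}
```

View pics/top0.png

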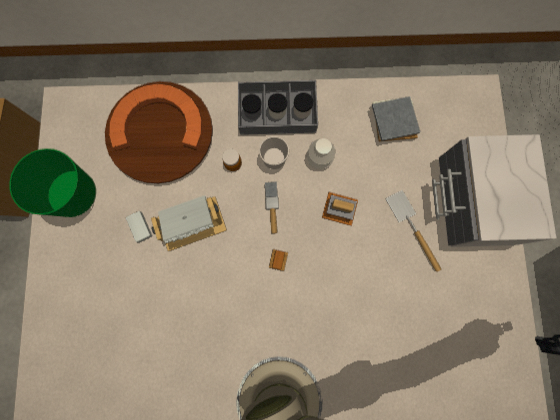

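View pics/scene0.png

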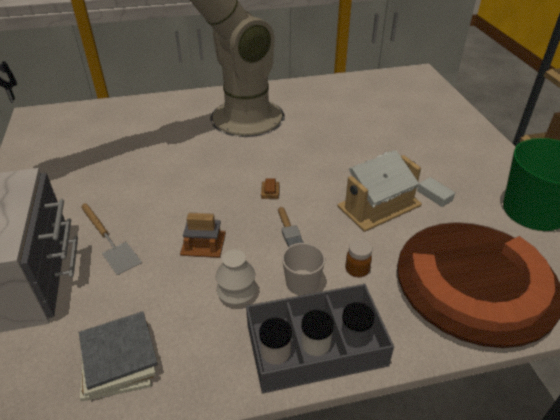

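The top view shows the rest and block at about (341,208), the stand at (188,222) with its hole at (185,217), and the sander at (279,260). In the scene view the block handle is at (201,222) and the hole at (386,175). I'll enlarge both regions in both views.

Run:
```python
from h import *
import pickle
t=pickle.load(open("top0.pkl","rb"));s=pickle.load(open("scene0.pkl","rb"))
print("handle",tri((t,342,206),(s,201,220))); print("hole",tri((t,185,217),(s,386,175)))
for n,u,v in(("sander",279,260),("tub",274,153),("vase",321,150),("jar",232,160),("offcut",139,227),("brush",272,208)): print(n,onz(t,u,v,.04))
print(proj(t,status.sense()["tool_pos"]))
def c(f,x,y,w=66,h=50): return cv2.resize(f["color"][y-h//2:y+h//2,x-w//2:x+w//2],(400,300),interpolation=cv2.INTER_CUBIC)
a=np.vstack([np.hstack([c(t,341,208),c(s,203,232)]),np.hstack([c(t,188,220,100,75),c(s,386,190,100,75)])])
cv2.imwrite("pics/crops.png",a)
```

```text
handle (array([ 0.57829065, -0.21126496,  0.07592697]), [0.0006550433129702774, 0.0006550433129702686])
hole (array([0.55207488, 0.27031219, 0.10977265]), [0.0021348531420524717, 0.002134853142052552])
sander [ 0.41970353 -0.01101285  0.04      ]
tub [ 0.76781441 -0.00442079  0.04      ]
vase [ 0.7736634 -0.1587321  0.04     ]
jar [0.74785253 0.13343181 0.04      ]
offcut [0.53510065 0.42952441 0.04      ]
brush [0.58472365 0.00667411 0.04      ]
(np.float64(550.7022182464895), np.float64(333.69577143885033))
```

View pics/crops.png

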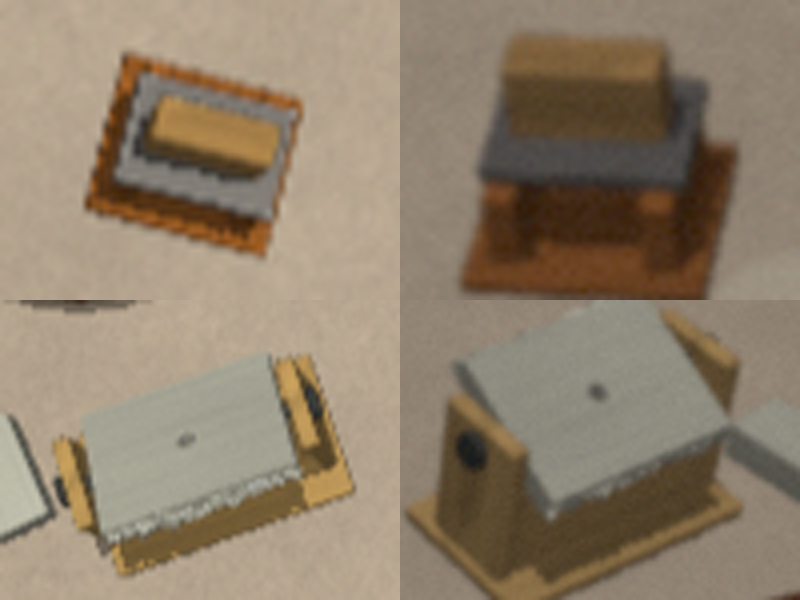

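The crops show the block on the rest with its handle at about (214,133) in the upper-left panel, and the hole at about (186,440) lower left and (597,392) lower right. The handle is at about (0.578,-0.211) and the hole at (0.552,0.270,0.11). Next I'll get the wrist camera above the block.

```bash
cat >> h.py <<'E'
def delta(pos,Rt,p0=None,R0=None):
    s=status.sense(); p0=np.array(s["tool_pos"]) if p0 is None else p0; R0=q2R(s["ee_rot"]) if R0 is None else R0
    return np.round(R0.inv().apply(np.array(pos)-p0),4),np.round((R0.inv()*Rt).as_rotvec(),4)
def down(a): # tool z down, tool y at world azimuth a
    y=np.array([np.cos(a),np.sin(a),0]);z=np.array([0,0,-1.]);return R.from_matrix(np.array([np.cross(y,z),y,z]).T)
E
python3 - <<'E'
from h import *
import pickle
w=pickle.load(open("wrist0.pkl","rb"));s=status.sense();Rt=q2R(s["ee_rot"])
print("cam in tool",Rt.inv().apply(w["eye"]-s["tool_pos"]),(Rt.inv()*q2R(w["orientation"])).as_matrix().round(3))
t=pickle.load(open("top0.pkl","rb"))
a=onz(t,341-33+150/400*66,183+125/300*50,.08);b=onz(t,341-33+280/400*66,183+145/300*50,.08);print(a,b,np.degrees(np.arctan2(*(a-b)[1::-1])))
print(delta([.3,-.4,.3],down(np.radians(-40))))
E
```

```text
cam in tool [ 0.06793805  0.00045197 -0.14338016] [[ 0.001 -0.964 -0.268]
 [ 1.     0.001 -0.   ]
 [ 0.    -0.268  0.964]]
[ 0.58519748 -0.18178598  0.08      ] [ 0.57290469 -0.24728828  0.08      ] 79.37096158678744
(array([ 0.1746, -0.2562, -0.0691]), array([-1.200e-03, -2.000e-04, -5.857e-01]))
```

The rows are not in the units I measure in: shifts go in shares of 0.5 m and turns go in shares of pi/2 rad. I convert before sending: -0.256 m / 0.5 = -0.512, 0.175 m / 0.5 = 0.35, -0.585 rad / 1.5708 = -0.3724.

```bash
echo '{"dx": [0.35,0.35,0.35,0.35,0.35],"dy": [-0.512,-0.512,-0.512,-0.512,-0.512],"dz": [-0.08,-0.08,-0.08,-0.08,-0.08],"ax": [0,0,0,0,0],"ay": [0,0,0,0,0],"az": [-0.3724,-0.3724,-0.3724,-0.3724,-0.3724]}' | python3 steer.py 0.085
python3 - <<'E'
from h import *
print(delta([.568,-.209,.23],down(np.radians(-10.6))))
E
```

```text
time_s: 0.78
tool_pos: [0.3008, -0.3986, 0.2715]
ee_rot: [0.0, 0.906, 0.422, 0.0]
ft_force: [1.6, -0.4, 0.4]
width: 0.0852
grip_force: 0.0
(array([0.317 , 0.0827, 0.0415]), array([ 2.000e-04, -0.000e+00, -5.138e-01]))
```

Scaled: 0.317 m / 0.5 = 0.634, 0.083 m / 0.5 = 0.166, -0.514 rad / 1.5708 = -0.3272.

```bash
echo '{"dx": [0.634,0.634,0.634,0.634,0.634],"dy": [0.166,0.166,0.166,0.166,0.166],"dz": [0.083,0.083,0.083,0.083,0.083],"ax": [0,0,0,0,0],"ay": [0,0,0,0,0],"az": [-0.3272,-0.3272,-0.3272,-0.3272,-0.3272]}' | python3 steer.py; echo '{"dx": [0,0],"dy": [0,0],"dz": [0,0],"ax": [0,0],"ay": [0,0],"az": [0,0]}' | python3 steer.py
python3 - <<'E'
from h import *
import pickle
w=grab_frame("wrist");pickle.dump(w,open("wrist1.pkl","wb"));cv2.imwrite("pics/w1.png",w["color"]);print(status.sense()["tool_pos"],w["eye"])
E
```

```text
time_s: 1.4
tool_pos: [0.5549, -0.2204, 0.2316]
ee_rot: [-0.0, 0.77, 0.639, -0.0]
ft_force: [0.4, -0.6, 0.3]
width: 0.085
grip_force: 0.0
time_s: 1.65
tool_pos: [0.5529, -0.2216, 0.2315]
ee_rot: [-0.0, 0.769, 0.639, -0.001]
ft_force: [-0.3, -0.6, -0.4]
width: 0.085
grip_force: 0.0
[ 0.55245885 -0.22239107  0.23173812] [ 0.56594347 -0.15544803  0.37495355]
```

View pics/w1.png

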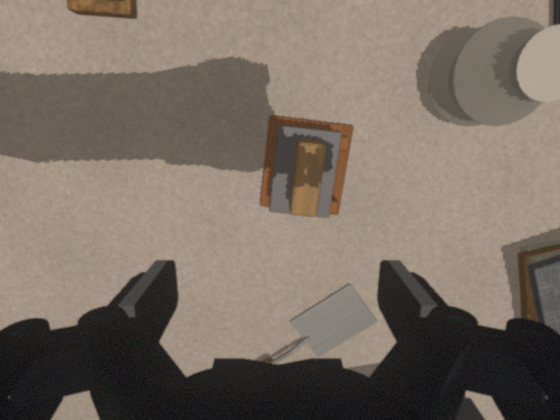

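The wrist view shows the block at about (308,170), with its sole corners near (285,126), (342,131), (331,217) and (270,213), and nothing else near it. I'll take a second view from closer and offset, for height.

Scaled: 0.09 m / 0.5 = 0.18, 0.03 m / 0.5 = 0.06.

```bash
echo '{"dx": [0.06,0.06,0.06,0.06],"dy": [0.18,0.18,0.18,0.18],"dz": [0.06,0.06,0.06,0.06],"ax": [0,0,0,0],"ay": [0,0,0,0],"az": [0,0,0,0]}' | python3 steer.py
python3 - <<'E'
from h import *
import pickle
w=grab_frame("wrist");pickle.dump(w,open("wrist2.pkl","wb"))
w1=pickle.load(open("wrist1.pkl","rb"))
u,v=map(int,proj(w,[.577,-.212,.07]));print(u,v,status.sense()["tool_pos"])
def c(f,x,y): 
    x-=50;y-=75;print("origin",x,y); return cv2.resize(f["color"][y:y+150,x:x+100],(400,600),interpolation=cv2.INTER_CUBIC)
cv2.imwrite("pics/w12.png",np.hstack([c(w1,308,170),c(w,u,v)]))
E
```

```text
time_s: 2.2
tool_pos: [0.646, -0.2101, 0.202]
ee_rot: [-0.0, 0.77, 0.638, -0.001]
ft_force: [-0.8, 1.0, -0.6]
width: 0.0852
grip_force: 0.0
197 213 [ 0.64598429 -0.21006229  0.20236904]
origin 258 95
origin 147 138
```

View pics/w12.png

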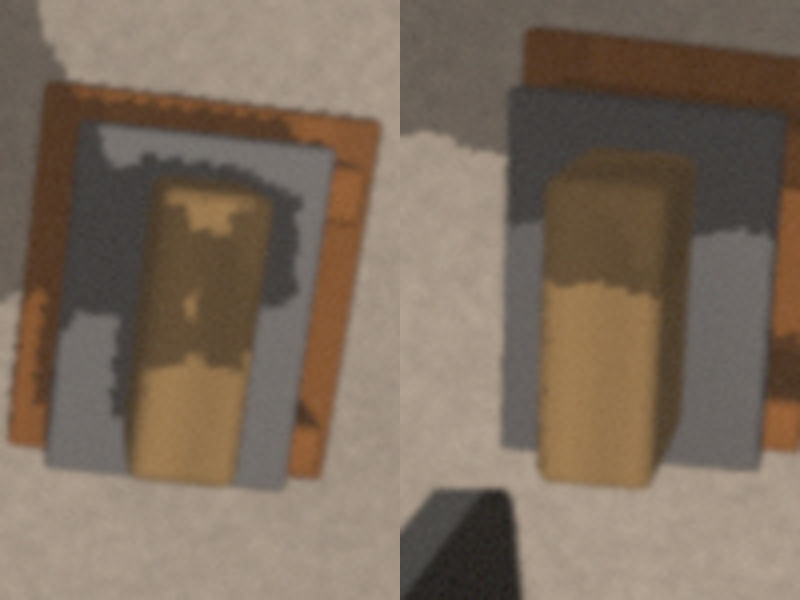

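Run:
```python
from h import *
import pickle
a=pickle.load(open("wrist1.pkl","rb"));b=pickle.load(open("wrist2.pkl","rb"))
for n,P,Q in(("handle",[(160,190),(268,193),(236,487),(133,480)],[(547,188),(665,190),(650,487),(542,483)]),("sole",[(82,123),(332,150),(283,489),(46,466)],[(512,88),(786,113),(760,468),(503,445)])):
    L=[]
    for p,q in zip(P,Q):
        x,e=tri((a,258+p[0]/4,95+p[1]/4),(b,147+(q[0]-400)/4,138+q[1]/4));L.append(x);print(n,x.round(4),np.round(e[0],4))
    L=np.array(L);y=L[0]+L[1]-L[2]-L[3];x=L[1]+L[2]-L[0]-L[3]
    print("ctr",L.mean(0).round(4),"yaz",np.degrees(np.arctan2(y[1],y[0])),"xaz",np.degrees(np.arctan2(x[1],x[0])),np.linalg.norm(x)/2,np.linalg.norm(y)/2)
```

```text
handle [ 0.5782 -0.1821  0.0902] 0.0007
handle [ 0.6002 -0.1869  0.0894] 0.0007
handle [ 0.5836 -0.2468  0.0922] 0.0005
handle [ 0.5618 -0.2419  0.0912] 0.0
ctr [ 0.581  -0.2144  0.0907] yaz 74.55685777423048 xaz -12.485966551477851 0.022407598573041133 0.06210691194943899
sole [ 0.5645 -0.1662  0.0519] 0.0003
sole [ 0.6212 -0.1831  0.0484] 0.0004
sole [ 0.5978 -0.2633  0.0507] 0.0001
sole [ 0.5407 -0.2459  0.0526] 0.0002
ctr [ 0.581  -0.2146  0.0509] yaz 73.5293141897635 xaz -16.740422854889843 0.05949817148145199 0.08341517107560448
```

Run:
```python
from h import *
print(delta([.581,-.2145,.15],down(np.radians(-16.5))))
```

```text
(array([-0.0164, -0.063 ,  0.0524]), array([-0.0005,  0.001 ,  0.101 ]))
```

Scaled: -0.063 m / 0.5 = -0.126, 0.0524 m / 0.5 = 0.1048, 0.101 rad / 1.5708 = 0.0643.

```bash
echo '{"dx": [-0.0328,-0.0328,-0.0328,-0.0328],"dy": [-0.126,-0.126,-0.126,-0.126],"dz": [0.1048,0.1048,0.1048,0.1048],"ax": [0,0,0,0],"ay": [0,0,0,0],"az": [0.0643,0.0643,0.0643,0.0643]}' | python3 steer.py
python3 - <<'E'
from h import *
print(delta([.581,-.2145,.06],down(np.radians(-16.5))))
E
```

```text
time_s: 2.75
tool_pos: [0.5838, -0.2135, 0.151]
ee_rot: [0.001, 0.801, 0.599, 0.001]
ft_force: [0.1, 1.1, -0.1]
width: 0.0848
grip_force: 0.0
(array([-0.0018, -0.0026,  0.091 ]), array([ 0.0026, -0.0002,  0.0016]))
```

Scaled: 0.09 m / 0.5 = 0.18, 0.08 m / 0.5 = 0.16.

```bash
echo '{"dx": [0,0,0,0,0],"dy": [0,0,0,0,0],"dz": [0.09,0.16,0.18,0.18,0.18],"ax": [0,0,0,0,0],"ay": [0,0,0,0,0],"az": [0,0,0,0,0]}' | python3 steer.py
python3 - <<'E'
from h import *
print(delta([.581,-.2145,.06],down(np.radians(-16.5))))
E
```

```text
time_s: 3.38
tool_pos: [0.5837, -0.2132, 0.0611]
ee_rot: [0.001, 0.801, 0.599, 0.001]
ft_force: [-0.0, 0.3, -0.4]
width: 0.085
grip_force: 0.0
(array([-0.002 , -0.0022,  0.0011]), array([ 0.0023, -0.0001,  0.002 ]))
```

Scaled: -0.002 m / 0.5 = -0.004, -0.001 m / 0.5 = -0.002.

```bash
echo '{"dx": [-0.002,-0.002,-0.002,-0.002,-0.002],"dy": [-0.004,-0.004,-0.004,-0.004,-0.004],"dz": [0.002,0.002,0.002,0.002,0.002],"ax": [0,0,0,0,0],"ay": [0,0,0,0,0],"az": [0,0,0,0,0]}' | python3 steer.py 0.0;  echo '{"dx": [0,0,0,0],"dy": [0,0,0,0],"dz": [0,0,0,0],"ax": [0,0,0,0],"ay": [0,0,0,0],"az": [0,0,0,0]}' | python3 steer.py
```

```text
time_s: 4.0
tool_pos: [0.5805, -0.2135, 0.0589]
ee_rot: [0.0, 0.801, 0.599, 0.0]
ft_force: [-1.3, 0.0, 5.1]
width: 0.0232
grip_force: 59.7
time_s: 4.5
tool_pos: [0.5805, -0.2135, 0.059]
ee_rot: [0.0, 0.801, 0.599, 0.0]
ft_force: [-0.8, -0.7, 6.6]
width: 0.0232
grip_force: 59.7
```

Scaled: -0.22 m / 0.5 = -0.44, -0.18 m / 0.5 = -0.36.

```bash
echo '{"dx": [0,0,0,0,0],"dy": [0,0,0,0,0],"dz": [-0.12,-0.24,-0.36,-0.44,-0.44],"ax": [0,0,0,0,0],"ay": [0,0,0,0,0],"az": [0,0,0,0,0]}' | python3 steer.py
python3 - <<'E'
from h import *
import pickle
t=pickle.load(open("top0.pkl","rb"));s=pickle.load(open("scene0.pkl","rb"))
T=lambda x,y:(t,138+x/4,183+(y-300)/4)
S=lambda x,y:(s,336+(x-400)/4,153+(y-300)/4)
A,B,C,H=[tri(T(*p),S(*q)) for p,q in(((268,355),(548,500)),((83,412),(730,425)),((300,470),(458,368)),((186,440),(597,392)))]
for k in(A,B,C,H):print(k[0].round(4),np.round(k[1][0],4))
y=B[0]-A[0];x=A[0]-C[0];print("y",np.linalg.norm(y),np.degrees(np.arctan2(y[1],y[0])),"x",np.linalg.norm(x),np.degrees(np.arctan2(x[1],x[0])),np.degrees(np.arcsin(x[2]/np.linalg.norm(x))))
print(delta([.51,.19,.29],down(np.radians(-16.5))))
E
```

```text
time_s: 5.12
tool_pos: [0.5816, -0.2137, 0.2816]
ee_rot: [0.002, 0.801, 0.599, 0.002]
ft_force: [0.5, -0.3, -3.3]
width: 0.0231
grip_force: 60.1
[0.6186 0.2143 0.0811] 0.0007
[0.5771 0.3562 0.0834] 0.0006
[0.5224 0.1838 0.1192] 0.0014
[0.5495 0.2715 0.1047] 0.0007
y 0.14789380969153412 106.3050830407354 x 0.10787786308613764 17.594448005870404 -20.657576250715962
(array([ 0.367 , -0.1826, -0.0095]), array([0.0054, 0.0002, 0.0018]))
```

Scaled: 0.29 m / 0.5 = 0.58, 0.24 m / 0.5 = 0.48, -0.5 rad / 1.5708 = -0.3183.

```bash
echo '{"dx": [0.12,0.24,0.36,0.48,0.58],"dy": [-0.06,-0.12,-0.18,-0.2,-0.22],"dz": [-0.02,-0.02,-0.02,-0.02,-0.02],"ax": [0,0,0,0,0],"ay": [0,0,0,0,0],"az": [-0.0637,-0.1273,-0.191,-0.2546,-0.3183]}' | python3 steer.py;python3 - <<'E'
from h import *
print(delta([.555,.195,.29],down(np.radians(16.9))))
E
```

```text
time_s: 5.75
tool_pos: [0.5556, 0.0965, 0.2869]
ee_rot: [-0.001, 0.626, 0.78, -0.001]
ft_force: [1.3, -0.0, -2.5]
width: 0.023
grip_force: 60.0
(array([ 0.0963,  0.0207, -0.0032]), array([-0.0025,  0.    , -0.078 ]))
```

Scaled: 0.096 m / 0.5 = 0.192, 0.06 m / 0.5 = 0.12, -0.078 rad / 1.5708 = -0.0497.

```bash
echo '{"dx": [0.12,0.192,0.192,0.192,0.192],"dy": [-0.1,-0.1,-0.1,-0.1,-0.1],"dz": [-0.006,-0.006,-0.006,-0.006,-0.006],"ax": [0,0,0,0,0],"ay": [0,0,0,0,0],"az": [-0.0497,-0.0497,-0.0497,-0.0497,-0.0497]}' | python3 steer.py;python3 -c "
from h import *
import pickle
w=grab_frame('wrist');pickle.dump(w,open('wrist3.pkl','wb'));print(status.sense()['tool_pos'])"
echo '{"dx": [0,0,0,0,0],"dy": [0.1,0.16,0.16,0.16,0.16],"dz": [0,0,0,0,0],"ax": [0,0,0,0,0],"ay": [0,0,0,0,0],"az": [0,0,0,0,0]}' | python3 steer.py;python3 - <<'E'
from h import *
import pickle
w=grab_frame('wrist');pickle.dump(w,open('wrist4.pkl','wb'));print(status.sense()['tool_pos'])
a=pickle.load(open('wrist3.pkl','rb'))
cv2.imwrite("pics/w34.png",np.hstack([cv2.resize(f["color"],(400,300),interpolation=cv2.INTER_AREA) for f in (a,w)]))
for f in(a,w):print(proj(f,[.551,.271,.107]))
E
```

```text
time_s: 6.38
tool_pos: [0.4877, 0.1769, 0.2907]
ee_rot: [-0.0, 0.597, 0.802, -0.001]
ft_force: [0.1, -0.4, -2.6]
width: 0.0232
grip_force: 60.3
[0.48774965 0.17701427 0.29090709]
time_s: 7.05
tool_pos: [0.5633, 0.2007, 0.2916]
ee_rot: [0.0, 0.597, 0.802, -0.0]
ft_force: [-0.2, 0.0, -1.3]
width: 0.023
grip_force: 60.4
[0.56337702 0.20083816 0.29171695]
(np.float64(371.8352188860147), np.float64(108.04398369080035))
(np.float64(286.2068053229451), np.float64(109.32130413347294))
```

View pics/w34.png

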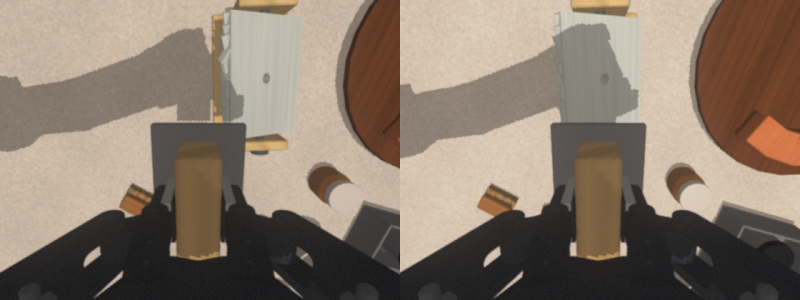

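The two wrist views show the hole at about (372,108) and (286,108). The block is held square, and the full stage is visible in the first view. I'll zoom in on both.

Run:
```python
from h import *
import pickle
a=pickle.load(open('wrist3.pkl','rb'));b=pickle.load(open('wrist4.pkl','rb'))
c=lambda f,x:cv2.resize(f["color"][5:205,x:x+133],(399,600),interpolation=cv2.INTER_CUBIC)
cv2.imwrite("pics/z34.png",np.hstack([c(a,295),c(b,205)]))
```

```text
(no output)
```

View pics/z34.png

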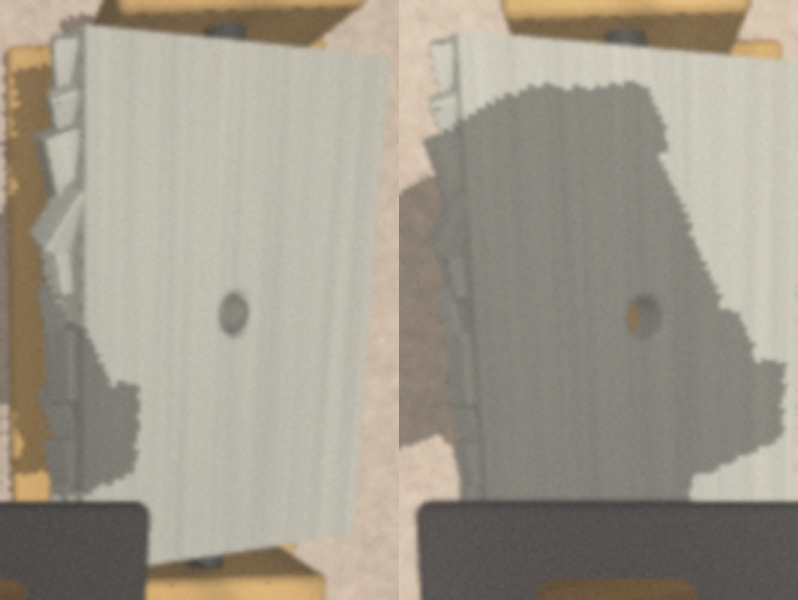

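The face's upper edge runs from (86,25) to (82,500) in the left panel and from (460,33) to (485,500) in the right. The hole is at (233,314) and (644,316). The lower-edge corners are at (388,60) and (353,535) on the left and outside the crop on the right, so I'll find that edge from its colour step.

Run:
```python
from h import *
import pickle
a=pickle.load(open('wrist3.pkl','rb'));b=pickle.load(open('wrist4.pkl','rb'))
def line(f,x0,x1,rows):
    d=cv2.GaussianBlur(f["color"],(0,0),1.0).astype(float); d=d[...,2]-d[...,1]; P=[]
    for r in rows:
        g=np.abs(np.diff(d[r,x0:x1]));k=g.argmax();P.append((x0+k+.5+ (0 if not 0<k<len(g)-1 else .5*(g[k-1]-g[k+1])/(g[k-1]-2*g[k]+g[k+1]+1e-9)),r))
    P=np.array(P);c=np.polyfit(P[:,1],P[:,0],1);res=P[:,0]-np.polyval(c,P[:,1]);k=abs(res)<2;c=np.polyfit(P[k,1],P[k,0],1);return c,k.mean(),res[k].std()
ra,rb=line(a,395,445,range(35,165)),line(b,310,365,range(35,160));print(ra,rb)
A=lambda x,y:(295+x/3,5+y/3)
B=lambda x,y:(205+(x-399)/3,5+y/3)
la=np.polyfit([5+25/3,5+290/3],[295+86/3,295+82/3],1);lb=np.polyfit([5+33/3,5+500/3],[205+61/3,205+86/3],1)
def isect(ca,cb):  # 3D line as intersection of two ray planes
    def pl(f,c):
        e,d1=ray(f,np.polyval(c,20),20);_,d2=ray(f,np.polyval(c,160),160);n=np.cross(d1,d2);n/=np.linalg.norm(n);return n,n@e
    n1,k1=pl(a,ca);n2,k2=pl(b,cb);d=np.cross(n1,n2);d/=np.linalg.norm(d);d*=np.sign(d[1])
    p=np.linalg.lstsq(np.array([n1,n2,d]),np.array([k1,k2,d@H]),rcond=None)[0];return p,d
H,e=tri((a,*A(233,314)),(b,*B(644,316)));print("hole",H.round(4),e)
pu,du=isect(la,lb);pl,dl=isect(ra[0],rb[0]);print("upper",pu.round(4),du.round(3),"lower",pl.round(4),dl.round(3))
y=du+dl;y[2]=0;y/=np.linalg.norm(y);x=pl-pu;x-=y*(x@y);print(np.linalg.norm(x),"slope",np.degrees(np.arctan2(-x[2],np.hypot(x[0],x[1]))),"yaz",np.degrees(np.arctan2(y[1],y[0])),"hole off plane",(H-(pu+pl)/2).round(4))
```

```text
(array([-7.72493593e-02,  4.26307080e+02]), np.float64(1.0), np.float64(0.30196525675869296)) (array([-1.76764977e-02,  3.39075954e+02]), np.float64(1.0), np.float64(0.3900419446896653))
hole [0.5517 0.27   0.1088] [0.00027188351195440687, 0.00027188351195440855]
upper [0.5048 0.2549 0.1303] [-0.306  0.952  0.002] lower [0.5996 0.2859 0.0865] [-0.316  0.949 -0.   ]
0.10893341750374598 slope 23.705446296747226 yaz 108.10839873732573 hole off plane [-0.0005 -0.0004  0.0004]
```

```bash
cat >> h.py <<'E'
H=np.array([.5517,.2700,.1088]);th=np.radians(23.6);az=np.radians(18.0)
xh=np.array([np.cos(az),np.sin(az),0]);ez=np.array([0,0,1.])
N=np.sin(th)*xh+np.cos(th)*ez; X=np.cos(th)*xh-np.sin(th)*ez
RS=R.from_matrix(np.array([np.cross(X,-N),X,-N]).T)
def rep(h):
    s=status.sense();Rt=q2R(s["ee_rot"]);b=np.array(s["tool_pos"])+Rt.apply([0,0,.013])-H
    print("delta to h=%g"%h,*delta(H+N*(h+.013),RS),"| block in face x,y,z mm",np.round(1e3*np.array([b@X,b@np.cross(N,X),b@N]),1),"F.n",np.round(np.array(s["ft_force"])@N,1),"F",np.round(s["ft_force"],1))
E
python3 - <<'E'
from h import *
import pickle
b=pickle.load(open('wrist4.pkl','rb'));s=status.sense();Rt=q2R(s["ee_rot"])
for u,v in((211.3,172.7),(400+0,0),(213+131-2,172.7)):
    if v: 
        e,d=ray(b,u,v);e=Rt.inv().apply(e-s["tool_pos"]);d=Rt.inv().apply(d);print((e+d*(.005-e[2])/d[2]).round(4))
rep(.1)
E
```

```text
[ 0.0419 -0.029   0.005 ]
[0.0419 0.0288 0.005 ]
delta to h=0.1 [0.0706 0.054  0.0793] [ 0.4117 -0.0042 -0.0221] | block in face x,y,z mm [-77.4 -69.4 151.6] F.n -3.2 F [-0.9 -0.2 -3.1]
```

Scaled: 0.0793 m / 0.5 = 0.1586, 0.079 m / 0.5 = 0.158, 0.4117 rad / 1.5708 = 0.2621.

```bash
echo '{"dx": [0.06,0.14,0.1412,0.1412,0.1412],"dy": [0.04,0.108,0.108,0.108,0.108],"dz": [0.06,0.158,0.1586,0.1586,0.1586],"ax": [0.0955,0.191,0.2621,0.2621,0.2621],"ay": [0,0,-0.0027,-0.0027,-0.0027],"az": [-0.0064,-0.0127,-0.0141,-0.0141,-0.0141]}' | python3 steer.py; echo '{"dx": [0,0],"dy": [0,0],"dz": [0,0],"ax": [0,0],"ay": [0,0],"az": [0,0]}' | python3 steer.py;python3 -c "
from h import *
rep(.03)"
```

```text
time_s: 7.72
tool_pos: [0.5953, 0.2841, 0.213]
ee_rot: [-0.12, 0.575, 0.792, -0.164]
ft_force: [-0.1, -0.4, -2.5]
width: 0.0231
grip_force: 60.6
time_s: 7.98
tool_pos: [0.5954, 0.2839, 0.214]
ee_rot: [-0.119, 0.576, 0.792, -0.164]
ft_force: [0.5, -0.5, -2.6]
width: 0.0231
grip_force: 60.6
delta to h=0.03 [ 0.0003 -0.0002  0.0718] [ 0.003  -0.0002 -0.0003] | block in face x,y,z mm [ -0.   -0.3 101.8] F.n -2.2 F [ 0.5 -0.5 -2.6]
```

Scaled: 0.07 m / 0.5 = 0.14, 0.03 m / 0.5 = 0.06, 0.003 rad / 1.5708 = 0.0019.

```bash
echo '{"dx": [0,0,0,0,0],"dy": [0,0,0,0,0],"dz": [0.06,0.11,0.14,0.14,0.14],"ax": [0,0.0019,0.0019,0.0019,0.0019],"ay": [0,0,0,0,0],"az": [0,0,0,0,0]}' | python3 steer.py;python3 - <<'E'
from h import *
rep(.018)
s=grab_frame("scene");p=proj(s,H);q=proj(s,H+N*.01);print(p,q)
x,y=int(p[0])-33,int(p[1])-25
cv2.imwrite("pics/pre.png",cv2.resize(s["color"][y:y+50,x:x+67],(800,600),interpolation=cv2.INTER_CUBIC))
E
```

```text
time_s: 8.6
tool_pos: [0.5694, 0.2763, 0.1491]
ee_rot: [-0.121, 0.575, 0.792, -0.166]
ft_force: [-0.1, 0.4, -1.5]
width: 0.0231
grip_force: 60.7
delta to h=0.018 [-0.0005 -0.0011  0.0134] [-0.0011 -0.0008  0.0003] | block in face x,y,z mm [ 1.1  0.5 31.4] F.n -1.3 F [-0.1  0.4 -1.5]
(np.float64(384.94882277541126), np.float64(175.37030256084674)) (np.float64(386.44216092001915), np.float64(173.34947961978818))
```

View pics/pre.png

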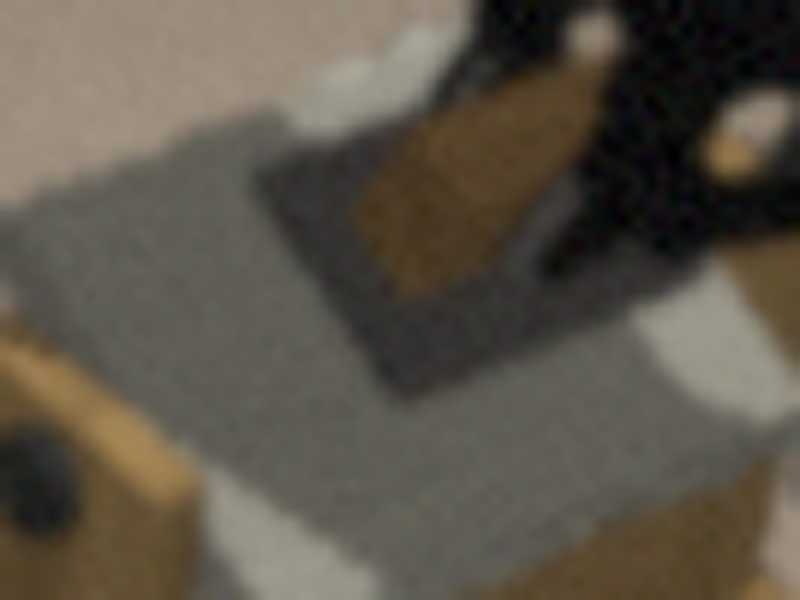

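The block hovers square over the face, its near sole corner at (402,398); the sole hides the pin and hole. I'll lower it in small steps and watch the force.

Scaled: 0.011 m / 0.5 = 0.022, 0.009 m / 0.5 = 0.018.

```bash
echo '{"dx": [-0.0006,-0.0006,-0.0006,-0.0006,-0.0006],"dy": [-0.002,-0.002,-0.002,-0.002,-0.002],"dz": [0.006,0.012,0.018,0.022,0.022],"ax": [0,0,0,0,0],"ay": [0,0,0,0,0],"az": [0,0,0,0,0]}' | python3 steer.py;python3 -c "
from h import *
rep(.01)"
```

```text
time_s: 9.28
tool_pos: [0.5636, 0.2738, 0.1382]
ee_rot: [-0.121, 0.575, 0.792, -0.167]
ft_force: [1.0, 0.2, -3.2]
width: 0.0231
grip_force: 60.7
delta to h=0.01 [0.     0.0004 0.009 ] [-0.0033 -0.0002  0.0004] | block in face x,y,z mm [-0.4 -0.  19. ] F.n -2.5 F [ 1.   0.2 -3.2]
```

Scaled: 0.008 m / 0.5 = 0.016, 0.006 m / 0.5 = 0.012, -0.002 rad / 1.5708 = -0.0013.

```bash
echo '{"dx": [0,0,0,0,0],"dy": [0.0004,0.0004,0.0004,0.0004,0.0004],"dz": [0.004,0.008,0.012,0.016,0.016],"ax": [-0.0013,-0.0013,-0.0013,-0.0013,-0.0013],"ay": [0,0,0,0,0],"az": [0,0,0,0,0]}' | python3 steer.py;python3 -c "
from h import *
rep(.004)"
```

```text
time_s: 9.9
tool_pos: [0.5607, 0.2729, 0.1309]
ee_rot: [-0.121, 0.575, 0.792, -0.166]
ft_force: [0.0, 0.3, -3.0]
width: 0.0233
grip_force: 60.7
delta to h=0.004 [0.     0.0002 0.007 ] [-0.0012 -0.0002  0.0004] | block in face x,y,z mm [-0.2 -0.  11. ] F.n -2.7 F [ 0.   0.3 -3. ]
```

No resistance, so the pin is in the hole (tip about 11 mm below the face). I'll continue.

Scaled: 0.007 m / 0.5 = 0.014, 0.006 m / 0.5 = 0.012.

```bash
echo '{"dx": [0,0,0,0,0],"dy": [0,0,0,0,0],"dz": [0.004,0.008,0.012,0.014,0.014],"ax": [0,0,0,0,0],"ay": [0,0,0,0,0],"az": [0,0,0,0,0]}' | python3 steer.py;python3 -c "
from h import *
rep(.0)"
```

```text
time_s: 10.52
tool_pos: [0.5581, 0.2721, 0.1246]
ee_rot: [-0.121, 0.575, 0.792, -0.166]
ft_force: [0.0, -0.7, -1.8]
width: 0.0233
grip_force: 60.7
delta to h=0 [-0.      0.0002  0.0041] [-0.001  -0.0003  0.0004] | block in face x,y,z mm [-0.2  0.   4.1] F.n -1.7 F [ 0.  -0.7 -1.8]
```

Scaled: 0.002 m / 0.5 = 0.004, 0.001 m / 0.5 = 0.002.

```bash
echo '{"dx": [0,0,0],"dy": [0,0,0],"dz": [0.002,0.004,0.004],"ax": [0,0,0],"ay": [0,0,0],"az": [0,0,0]}' | python3 steer.py; python3 -c "
from h import *
rep(.0);s=status.sense();print(q2R(s['ee_rot']).inv().apply(s['wrist_torque']))"; echo '{"dx": [0,0,0],"dy": [0,0,0],"dz": [0.001,0.002,0.002],"ax": [0,0,0],"ay": [0,0,0],"az": [0,0,0]}' | python3 steer.py;python3 -c "
from h import *
rep(.0);s=status.sense();print(q2R(s['ee_rot']).inv().apply(s['wrist_torque']))"
```

```text
time_s: 10.9
tool_pos: [0.5573, 0.2718, 0.1227]
ee_rot: [-0.121, 0.575, 0.792, -0.166]
ft_force: [0.9, 1.0, -2.2]
width: 0.0232
grip_force: 60.7
delta to h=0 [0.     0.0002 0.0021] [-0.001  -0.0002  0.0003] | block in face x,y,z mm [-0.2 -0.   2.1] F.n -1.5 F [ 0.9  1.  -2.2]
[-0.64940073 -0.03863377 -0.00340918]
time_s: 11.28
tool_pos: [0.557, 0.2717, 0.1219]
ee_rot: [-0.121, 0.575, 0.792, -0.166]
ft_force: [-0.8, 0.1, -2.3]
width: 0.0231
grip_force: 60.8
delta to h=0 [0.     0.0001 0.0013] [-0.0008 -0.0003  0.0003] | block in face x,y,z mm [-0.1  0.   1.3] F.n -2.4 F [-0.8  0.1 -2.3]
[-0.61786665  0.0124299   0.00834257]
```

```bash
cat >> h.py <<'E'
def q():
    rep(0);s=status.sense();print("M",q2R(s['ee_rot']).inv().apply(s['wrist_torque']).round(3))
E
for i in 1; do echo '{"dx": [0,0,0],"dy": [0,0,0],"dz": [0.0014,0.0014,0.0014],"ax": [0,0,0],"ay": [0,0,0],"az": [0,0,0]}' | python3 steer.py >/dev/null; done; python3 -c "from h import *;q()"; echo '{"dx": [0,0,0],"dy": [0,0,0],"dz": [0.0014,0.0014,0.0014],"ax": [0,0,0],"ay": [0,0,0],"az": [0,0,0]}' | python3 steer.py >/dev/null;  python3 -c "from h import *;q()"
```

```text
delta to h=0 [-0.0001  0.0001  0.0011] [-0.0002 -0.0003  0.0003] | block in face x,y,z mm [-0.1  0.1  1.1] F.n 4.3 F [ 0.7 -0.   4.4]
M [-0.    -0.239 -0.02 ]
delta to h=0 [-0.0001  0.      0.001 ] [ 0.0003 -0.0004  0.0002] | block in face x,y,z mm [-0.   0.1  1. ] F.n 9.5 F [3.1 0.2 9.1]
M [ 0.347 -0.374 -0.023]
```

Contact came at about 1 mm, and the moment suggests the upslope edge touches first. I'll trim the tilt in small steps, averaging the readings.

```bash
cat >> h.py <<'E'
def q(n=6):
    F=[];M=[]
    for i in range(n):
        grab_frame("wrist");s=status.sense();Rt=q2R(s["ee_rot"]).inv();F.append(Rt.apply(s["ft_force"]));M.append(Rt.apply(s["wrist_torque"]))
    rep(0);print("tool F",np.mean(F,0).round(2),"M",np.mean(M,0).round(3),"t",s["time_s"])
E
python3 -c "from h import *;q()"; echo '{"dx": [0,0],"dy": [0,0],"dz": [0,0],"ax": [0.0064,0.0064],"ay": [0,0],"az": [0,0]}' | python3 steer.py >/dev/null;  python3 -c "from h import *;q()"; echo '{"dx": [0,0],"dy": [0,0],"dz": [0,0],"ax": [0.0064,0.0064],"ay": [0,0],"az": [0,0]}' | python3 steer.py >/dev/null;  python3 -c "from h import *;q()"
```

```text
delta to h=0 [-0.0001  0.      0.001 ] [ 0.0004 -0.0004  0.0002] | block in face x,y,z mm [-0.   0.1  1. ] F.n 8.9 F [ 2.5 -0.2  8.7]
tool F [-0.99 -1.43 -9.52] M [ 0.32  -0.372 -0.02 ] t 12.325
delta to h=0 [-0.0001 -0.      0.0008] [-0.0097 -0.0004  0.0003] | block in face x,y,z mm [-0.1  0.1  0.8] F.n 6.5 F [ 1.7 -0.3  6.4]
tool F [-0.44 -0.68 -7.78] M [ 0.06  -0.357 -0.017] t 12.875
delta to h=0 [-0.0001 -0.0002  0.0005] [-0.02   -0.0004  0.0003] | block in face x,y,z mm [-0.1  0.1  0.5] F.n 7.4 F [3.2 0.3 6.7]
tool F [-0.27 -0.29 -7.22] M [-0.165 -0.331  0.03 ] t 13.425
```

Scaled: 0.01 rad / 1.5708 = 0.0064.

```bash
echo '{"dx": [0,0],"dy": [0,0],"dz": [0,0],"ax": [0.0064,0.0064],"ay": [0,0],"az": [0,0]}' | python3 steer.py >/dev/null;  python3 -c "from h import *;q()"; echo '{"dx": [0,0],"dy": [0,0],"dz": [0,0],"ax": [0.0064,0.0064],"ay": [0,0],"az": [0,0]}' | python3 steer.py >/dev/null;  python3 -c "from h import *;q()"
```

```text
delta to h=0 [-0.0001 -0.0002  0.0005] [-0.0299 -0.0005  0.0003] | block in face x,y,z mm [-0.2  0.1  0.5] F.n 7.5 F [ 2.1 -0.4  7.3]
tool F [-0.63 -0.8  -7.35] M [-0.438 -0.314  0.03 ] t 13.975
delta to h=0 [-0.0001 -0.0003  0.0008] [-0.0394 -0.0006  0.0002] | block in face x,y,z mm [-0.2  0.1  0.8] F.n 9.0 F [2.5 0.2 8.8]
tool F [-0.71 -1.39 -8.54] M [-0.48  -0.34   0.033] t 14.525
```

The contact height passes its minimum near +0.025 rad, which is flush. I'll go back there and set the pressure.

The rows are not in the units I measure in: shifts go in shares of 0.5 m and turns go in shares of pi/2 rad. I convert before sending: -0.014 rad / 1.5708 = -0.0089.

```bash
echo '{"dx": [0,0],"dy": [0,0],"dz": [0,0],"ax": [-0.0089,-0.0089],"ay": [0,0],"az": [0,0]}' | python3 steer.py >/dev/null;  python3 -c "from h import *;q()"; echo '{"dx": [0,0],"dy": [0,0],"dz": [0.0004,0.0004],"ax": [0,0],"ay": [0,0],"az": [0,0]}' | python3 steer.py >/dev/null;  python3 -c "from h import *;q()"
```

```text
delta to h=0 [-0.0001 -0.0001  0.0004] [-0.0261 -0.0005  0.0004] | block in face x,y,z mm [-0.2  0.1  0.4] F.n 6.6 F [1.2 0.2 6.7]
tool F [-0.55 -1.22 -7.17] M [-0.433 -0.324 -0.002] t 15.075
delta to h=0 [-0.0001 -0.0001  0.0004] [-0.0259 -0.0004  0.0004] | block in face x,y,z mm [-0.2  0.1  0.4] F.n 8.3 F [ 2.7 -0.4  8. ]
tool F [-0.56 -1.35 -8.55] M [-0.323 -0.381 -0.016] t 15.625
```

Run:
```python
from h import *
s=grab_frame("scene");x,y=345,140
cv2.imwrite("pics/fin.png",cv2.resize(s["color"][y:y+75,x:x+100],(800,600),interpolation=cv2.INTER_CUBIC))
```

```text
(no output)
```

View pics/fin.png

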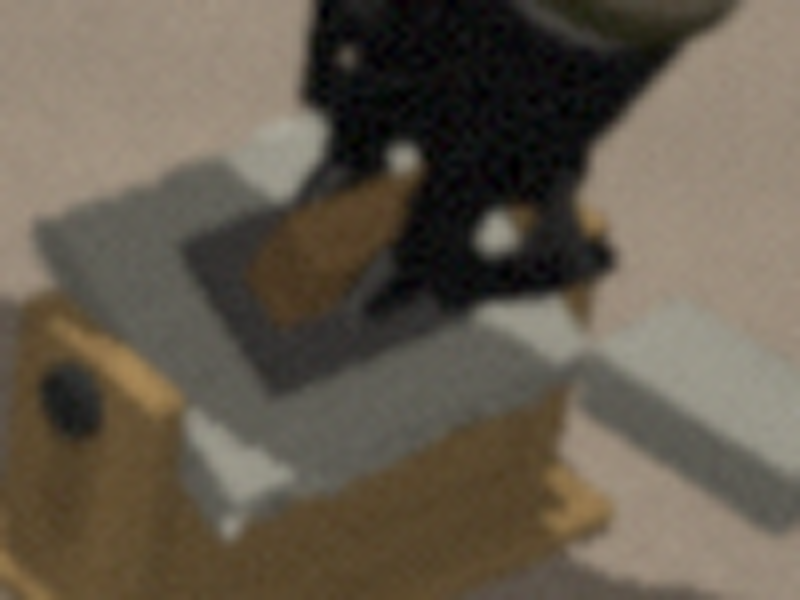

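The sole lies flat and square on the face, its near corner at (280,392), with the handle still gripped and the stage unmoved. I'll hand it in.

```bash
python3 -c "
from h import *
print(env.close_job())"
```

```text
the job is handed in; nothing more can be done
None
```

The job is handed in: the pin is through the hole, and the block is still gripped and pressed flat and square on the sloped face with about 11 N (estimated from the wrist force); the hand-in returned no verdict.

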